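# Clear the cut-off jig and shoot its stop bolt

### The job

A wooden offcut is left in the cut-off jig with its back end caught under the green lip, in the way of the stop bolt. Draw it forward from under the lip, lift it out and lay it flat in the blue offcut tray; then slide the stop bolt by its red knob all the way across the bed, through the brass keeper until it stops. Leave everything else on the bench where it is.

Things in the scene. Friction and masses are not known exactly. Their poses are not given: they have to be found in the camera images.
- jig: Cut-off jig fixed to the bench: dark wooden base board, x -80 to +85, y -115 to +250 mm, its top (the bed) at z = 15 mm. Origin on the bench, below the middle of the bed, z up; its -x side is the open front, facing the robot. The bed between y = -55 and +55 mm is open to front and above, except for the lip at the back. The bolt runs along y at x = 0. Other jig points have these axes.
- jig_lip (a point): Middle of the front lower edge of the green lip, at jig x = +20, y = 0, z = 51 mm. The lip is 10 mm thick (top at z = 61 mm), spans y -55 to +55 mm, and overhangs the bed from a wooden fence whose face is 40 mm farther back (jig x = +60 mm).
- jig_keeper (a point): Centre of the brass keeper's hole, at jig x = 0, y = -72, z = 31 mm. The keeper is 34 mm wide in x, 22 mm in y (y -83 to -61 mm), its top at z = 47 mm.
- jig_track (a point): Middle of the bolt's aluminium track, on the bolt's axis, at jig x = 0, y = +152, z = 31 mm. The track is 32 mm wide in x, spans y +62 to +242 mm, has an open slot on top, rails up to z = 40 mm and a bridge at its bed end up to z = 44 mm.
- bolt (a joint): Travel (m) of the stop bolt, a steel rod of 14 mm diameter, in the jig's -y direction: 0 = drawn back (tip at jig y = +62 mm), 0.135 = fully home at its end stop, tip inside the keeper (y = -73 mm). Starts between 0 and 0.02, slides against about 2.5 N of friction and stays where it is left. The offcut blocks it while it lies in the bed.
- bolt_knob (a point): Centre of the bolt's red upright knob, 72 mm above the bench. Knob up to 22 mm across, from z = 55 to 88 mm, on a 12 mm steel post that comes up through the slot; at jig x = 0, y = 215 mm minus the bolt's travel. It can be pushed from its +y side or pinched from above. Axes as the jig's.
- offcut_mid (a point): Centre (half-way up) of the loose pale wooden offcut, 105 mm long (own x), 40 mm wide (own y), 32 mm high, 60 to 130 g. It lies flat on the jig's bed, lengthwise within 0.12 rad of the jig's x, its centre 31 mm above the bench; its back end (+x) is 14 to 36 mm under the lip with 4 mm of free height, its front part is open for a grasp across its width.
- tray: Blue open offcut tray, fixed, 190 mm (own x) by 140 mm (own y) by 35 mm high, walls and floor 5 mm thick. Origin at the centre of its underside on the bench. Empty at the start.
- wedge: Bystander: yellow wooden shim 30 by 60 by 16 mm lying on the front of the jig's base board, in front of the bolt's track. Origin at the centre of its underside.
- paint_can: Bystander: paint can with yellow label, 100 mm across, 120 mm high. Origin at the centre of its underside.
- glue: Bystander: white glue bottle, 60 mm across, 160 mm high. Origin at the centre of its underside.
- hammer: Bystander: hammer lying on the bench to the right of the tray; origin under its middle, length along own x.
- plane: Bystander: hand plane, 200 mm (own x) by 58 mm by about 90 mm high, on the bench to the left of the jig. Origin at the centre of its underside.
- screwdriver: Bystander: wooden-handled screwdriver lying on the bench beyond the tray; length along own x.
Mind the look-alikes: they are no part of the job. What is shaped like the tray but purple is not meant. Leave any orange look-alike of the part that bears offcut_mid alone.

How it is judged:
By the outcome, as a careful person would: the job done as asked, in the order asked, and still so for the second after the job is handed in, with the robot touching nothing.
It also fails if it takes over 51 s, if anything falls off the work surface, if the arm or the gripper's body presses on something with over 40 N, if the wrist force passes 120 N, or if a joint passes its speed limit or range.

### The arm

A 6-joint arm with a two-finger parallel gripper is mounted at the origin on the work surface. World frame = base frame: x ahead of the robot, y to its left, z up, the work surface at z = 0. Lengths are in m, angles in degrees, forces in N, time in s.
With the tool pointing down it reaches from about 0.25 to 0.725 m from the base axis. Payload 9.7 kg.
Tool frame: the origin (TCP) lies midway between the tips of the shut fingers; the grasp point (between the pads) lies 19 mm behind it; z points along the fingers, y is the line along which they close (so a half turn about z gives the same grasp; the last joint's range is limited). The gripper opens to 85 mm and grips with 20 to 120 N. Pads are 22 mm wide; open, the fingers measure 114 mm over their backs; the gripper's body (76 mm by 85 mm) begins 54 mm behind the grasp point. The pads swing forward as they close: fully open they stand 13 mm farther back than shut.
Start: joints at [-74.943, 4.979, 10.078, 95.1, 0, 90], TCP at [0.143, -0.531, 0.231] pointing down, gripper open.
Joint ranges: [-179.16, 179.16], [-48.56, 103.87], [-65.8, 70.77], [-126.05, 130.52], [-82.76, 87.17], [-180, 180]. Speed limits (degrees/s): [127.2, 127.2, 147.25, 180, 180, 180].

### API

Orientations are given as [roll, pitch, yaw] about the fixed x, y, z axes, in that order (R = Rz(yaw) Ry(pitch) Rx(roll)).
In Python, from workcell import bot gives the robot as it stands.
- The arm moves only by the shell command python3 -m crank 'ROWS' [FORCE]. ROWS is JSON, a list of rows, each an object with "gripper": the finger opening in mm, from 0 to 85.4; "travel": the shift along the tool's x, y, z in mm, a list of three; "twist": the turn, a rotation vector about the tool's x, y, z in rad, a list of three. In form: [{"gripper": gripper, "travel": [tx, ty, tz], "twist": [rx, ry, rz]}, ...]. A call has 1 to 12 rows; each row shifts and turns the commanded pose from where the row before left it, along the tool's axes as they then stand; what a row does not reach is not made up. A row lasts 1/8 s, in which the tool goes at most 62.5 mm and 10.7 degrees, less where a joint would pass 70% of its speed; a pose out of reach is approached as far as the arm can. A call is refused whole if a number of a shift passes 62.5 or a number of a turn 0.188, either way. A call with a gripper value outside its range is refused whole. The fingers move at their own pace and stop on an object; FORCE is the grip in N (left out, the last holds). Time passes only in rows, so rows that do not move let the fingers close. It gives the time, the measured TCP pose, the force, the opening and the grip force at its end, in the units of the state.
- bot.get_obs(): the state, without advancing time (a new reading comes with each control period).
- bot.camera(name): name is "scene" or "top" or "wrist"; returns the picture (480x640x3 uint8, red, green, blue); there is no depth.
- bot.calibration(name): a dict with "vfov" (degrees; the focal length in pixels is half the picture's height over the tangent of half this angle, whatever the lens; pixels are square), "cx", "cy" (the principal point, pixels), "camera_from_world" (4x4, takes a point from world to camera coordinates). Camera axes: x right, y down, z forward; pixel columns grow to the right and rows downward; lengths in m; the calibration is good to about 2 mm. A picture is of the moment at which its call begins: read the wrist's pose just before it. calibration takes no time and is no camera call; for the wrist camera it gives the pose at the moment of the call.
- bot.job_done(): hands the job in; it is judged then, once.
The state is a dict: "time": time; "q": joint angles; "qd": joint speeds; "joint_efforts": joint torques, N m; "ee_pos": TCP position; "tcp_rot": TCP orientation; "wrist_force": force on the tool from outside, world axes, zero at the start; "torque": the same for the moment, N m; "opening": finger opening in m; "grasp_force": force on a finger pad.
Only numpy, scipy, OpenCV 4.12 (cv2) and the standard library are available. Lean on these libraries where they do the work, as an engineer would, in place of code of your own. Each camera call takes 0.05 s, during which the arm holds its last target. There are 200 camera calls.

## Working session

There is one attempt and no reset: what is moved stays moved. The work goes in short steps, Python scripts to look and compute and a shell command to move; the robot and the scene stay as the last step left them, time stands still between calls to the robot, and variables do not carry over. Pictures are saved under pics/ and viewed, at most 10 in all, crops included, and the job is handed in when it is done.

```bash
mkdir -p pics; ls; cat > h.py <<'E'
import numpy as np, cv2
from workcell import bot
from scipy.spatial.transform import Rotation as R
def snap(n,f):
    c=bot.calibration(n); im=bot.camera(n); cv2.imwrite('pics/'+f,im[:,:,::-1]); np.save('pics/'+f+'.npy',im); np.save('pics/'+f+'.T.npy',c['camera_from_world'])
    return im,c
def ray(c,u,v):
    f=240/np.tan(np.radians(c['vfov'])/2); T=np.array(c['camera_from_world'])
    d=T[:3,:3].T@np.array([(u-c['cx'])/f,(v-c['cy'])/f,1]); return -T[:3,:3].T@T[:3,3], d/np.linalg.norm(d)
def onz(c,u,v,z):
    o,d=ray(c,u,v); return o+d*(z-o[2])/d[2]
def tri(c1,p1,c2,p2):
    o1,d1=ray(c1,*p1);o2,d2=ray(c2,*p2)
    s=np.linalg.lstsq(np.c_[d1,-d2],o2-o1,rcond=None)[0]
    a,b=o1+s[0]*d1,o2+s[1]*d2; return (a+b)/2,np.linalg.norm(a-b)
def proj(c,P):
    f=240/np.tan(np.radians(c['vfov'])/2); T=np.array(c['camera_from_world']); q=T[:3,:3]@np.array(P)+T[:3,3]
    return np.array([c['cx']+f*q[0]/q[2],c['cy']+f*q[1]/q[2]])
E
python3 - <<'E'
from h import *
for n in ['top','scene']:
    im,c=snap(n,n+'0.png'); print(n,c['vfov'],c['cx'],c['cy'],np.round(ray(c,320,240),3).tolist(), {k:v for k,v in c.items() if k not in('camera_from_world',)})
o=bot.get_obs(); print(o)
E
```

```text
pics
top 47.11371674911042 320.0139257143765 246.00490204189583 [[0.393, 0.003, 1.324], [0.139, 0.014, -0.99]] {'vfov': 47.11371674911042, 'cx': 320.0139257143765, 'cy': 246.00490204189583}
scene 54.00007121034558 322.1551457755861 244.7998114127368 [[0.899, 0.485, 1.043], [-0.301, -0.428, -0.853]] {'vfov': 54.00007121034558, 'cx': 322.1551457755861, 'cy': 244.7998114127368}
{'time': 0.1, 'q': array([-7.49444706e+01,  5.00913046e+00,  1.00379236e+01,  9.51000170e+01,
       -2.94891617e-05,  8.99983262e+01]), 'qd': array([ 0.10181595, -0.06698969,  0.17408763, -0.03200378, -0.06295122,
       -0.07987551]), 'joint_efforts': array([-7.08318075e-04, -5.21559656e+01,  4.65654588e+01,  1.60671707e-02,
        2.49572855e-05,  2.02343648e-05]), 'ee_pos': array([ 0.1428095 , -0.53091417,  0.23063304]), 'tcp_rot': array([-1.79928776e+02,  2.74084560e-05,  1.50572032e+01]), 'wrist_force': array([-0.16946474,  0.41105849, -0.15029904]), 'torque': array([ 0.04501896, -0.01783007,  0.00537021]), 'grasp_force': 0.0, 'opening': 0.0857689000552483}
```

View pics/top0.png

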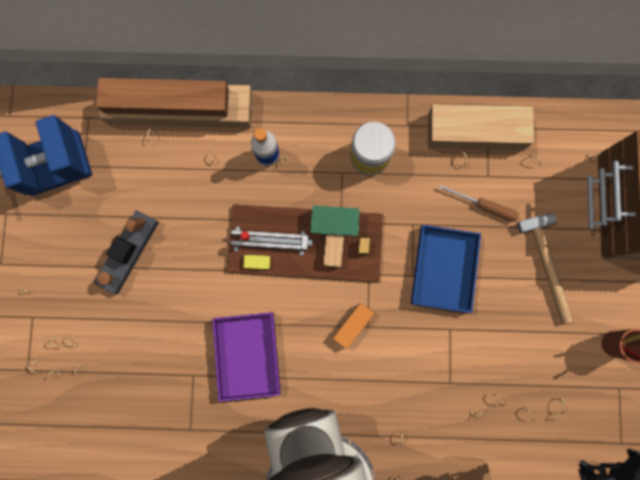

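View pics/scene0.png

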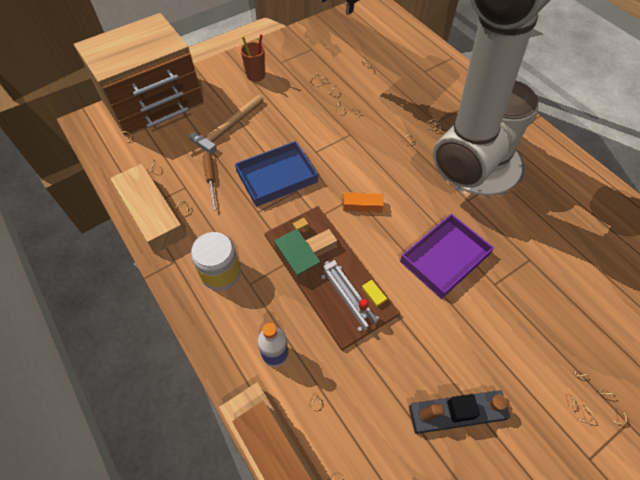

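Top view: the pale offcut is at about (333,250), partly under the green lip at (335,221). The keeper is at (364,245), the red knob at (245,236), the yellow wedge at (257,262) and the blue tray at (446,269).

Things that could be taken for the offcut are the orange block (353,326), the pale block behind the bench tools (482,124), the wooden stack (174,100) and the yellow shim (257,262). I choose (333,250): it is pale, on the jig's bed, and its back is under the lip. For the tray I choose blue (446,269), not purple (247,357).

```bash
python3 - <<'E'
from h import *
ct,cs=bot.calibration('top'),bot.calibration('scene')
t=np.load('pics/top0.png.npy');s=np.load('pics/scene0.png.npy')
def blob(im,lo,hi,box):
    h=cv2.cvtColor(im,cv2.COLOR_RGB2HSV); m=cv2.inRange(h,lo,hi); k=np.zeros_like(m); x0,y0,x1,y1=box; k[y0:y1,x0:x1]=m[y0:y1,x0:x1]
    cs_,_=cv2.findContours(k,cv2.RETR_EXTERNAL,cv2.CHAIN_APPROX_NONE); c=max(cs_,key=cv2.contourArea); return c
def show(name,c,cal,z):
    r=cv2.minAreaRect(c); b=cv2.boxPoints(r); P=np.array([onz(cal,u,v,z)[:2] for u,v in b]); print(name,cv2.contourArea(c),np.round(b).tolist(),'ctr',P.mean(0).round(3),np.round(P,3).tolist())
show('lip top',blob(t,(60,60,30),(90,255,255),(300,195,370,245)),ct,.061)
show('tray top',blob(t,(100,100,30),(125,255,255),(400,210,500,330)),ct,.035)
show('tray scn',blob(s,(100,100,20),(125,255,255),(225,130,330,215)),cs,.035)
show('lip scn',blob(s,(60,60,30),(90,255,255),(260,220,330,280)),cs,.061)
show('off top',blob(t,(8,60,150),(22,160,255),(318,232,350,272)),ct,.047)
kt=blob(t,(0,180,90),(5,255,255),(230,220,260,250));ks=blob(s,(0,180,90),(5,255,255),(340,290,380,320))
a=kt.reshape(-1,2).mean(0);b=ks.reshape(-1,2).mean(0);print('knob',a,b,tri(ct,a,cs,b))
A=cv2.resize(t[190:290,215:395],None,fx=4,fy=4,interpolation=cv2.INTER_CUBIC)[:, :800]
cv2.imwrite('pics/crop_t.png',A[:,:,::-1])
E
```

```text
lip top 1160.5 [[310.0, 232.0], [312.0, 206.0], [359.0, 209.0], [357.0, 235.0]] ctr [ 0.617 -0.012] [[0.587, 0.043], [0.65, 0.042], [0.646, -0.067], [0.584, -0.065]]
tray top 4576.0 [[411.0, 304.0], [421.0, 225.0], [481.0, 233.0], [471.0, 312.0]] ctr [ 0.515 -0.276] [[0.429, -0.194], [0.617, -0.218], [0.601, -0.36], [0.414, -0.333]]
tray scn 2064.5 [[234.0, 164.0], [302.0, 137.0], [317.0, 175.0], [249.0, 202.0]] ctr [ 0.514 -0.279] [[0.601, -0.359], [0.391, -0.337], [0.434, -0.197], [0.632, -0.223]]
lip scn 988.0 [[274.0, 241.0], [296.0, 226.0], [320.0, 261.0], [298.0, 276.0]] ctr [ 0.616 -0.014] [[0.647, -0.069], [0.579, -0.075], [0.587, 0.041], [0.652, 0.045]]
off top 467.5 [[323.0, 265.0], [326.0, 235.0], [343.0, 237.0], [341.0, 266.0]] ctr [ 0.548 -0.011] [[0.514, 0.011], [0.583, 0.007], [0.581, -0.034], [0.512, -0.029]]
knob [244.27777778 235.77777778] [363.2962963  303.74074074] (array([0.57324828, 0.19314127, 0.07958039]), np.float64(0.0011867301173905233))
```

View pics/crop_t.png

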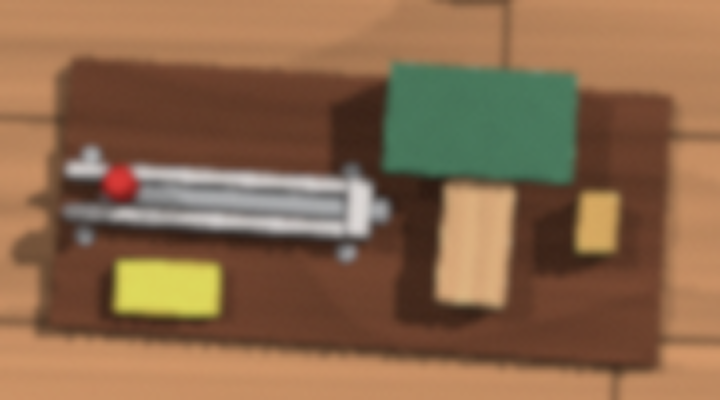

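The crop confirms the choice: a pale block on the bed, its front edge at the crop's (470,305), its back under the green lip. The red knob is at (120,183) and the keeper at (597,222). I'll move over the offcut for a wrist look.

```bash
python3 -m crank '[{"gripper":85,"travel":[36.7,-40,0],"twist":[0,0,0.0273]},{"gripper":85,"travel":[36.7,-40,0],"twist":[0,0,0.0273]},{"gripper":85,"travel":[36.7,-40,0],"twist":[0,0,0.0273]},{"gripper":85,"travel":[36.7,-40,0],"twist":[0,0,0.0273]},{"gripper":85,"travel":[36.7,-40,0],"twist":[0,0,0.0273]},{"gripper":85,"travel":[36.7,-40,0],"twist":[0,0,0.0273]},{"gripper":85,"travel":[36.7,-40,0],"twist":[0,0,0.0273]},{"gripper":85,"travel":[36.7,-40,0],"twist":[0,0,0.0273]},{"gripper":85,"travel":[36.7,-40,0],"twist":[0,0,0.0273]},{"gripper":85,"travel":[36.7,-40,0],"twist":[0,0,0.0273]},{"gripper":85,"travel":[36.7,-40,0],"twist":[0,0,0.0273]},{"gripper":85,"travel":[36.7,-40,0],"twist":[0,0,0.0273]}]'
python3 -m crank '[{"gripper":85,"travel":[0,0,0],"twist":[0,0,0]},{"gripper":85,"travel":[0,0,0],"twist":[0,0,0]}]'
python3 - <<'E'
from h import *
o=bot.get_obs();im,c=snap('wrist','w1.png');print(o['ee_pos'],o['tcp_rot'],o['time'],c['vfov'],c['cx'],c['cy'],ray(c,320,240))
E
```

```text
time: 1.6
ee_pos: [0.5251, -0.0187, 0.2311]
tcp_rot: [-179.4, 0.0, -2.4]
wrist_force: [0.0, -0.4, 0.5]
opening: 0.0849
grasp_force: 0.0
time: 1.85
ee_pos: [0.5238, -0.0209, 0.2309]
tcp_rot: [-179.4, 0.1, -2.6]
wrist_force: [0.9, 0.3, -0.2]
opening: 0.0851
grasp_force: 0.0
[ 0.5237594  -0.02094209  0.23089398] [-1.79418386e+02  7.66750065e-02 -2.55972510e+00] 1.85 67.01608814136944 318.2036801927007 238.38900094815483 (array([ 0.59163936, -0.02410536,  0.37377695]), array([-0.27461244,  0.01889299, -0.96136937]))
```

View pics/w1.png

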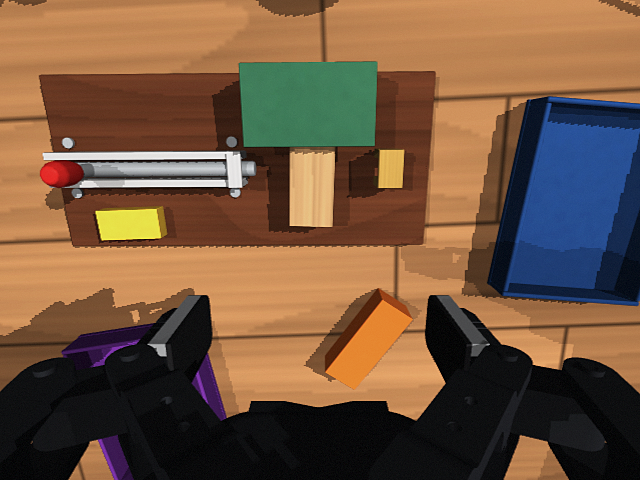

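The wrist view shows the offcut's top face at (289–334, 150–227), the lip's front edge at row ~147, the keeper at (391,169), the knob at (62,173) and the blue tray at right. Next I measure across this view and the top/scene views.

```bash
python3 - <<'E'
from h import *
ct,cs=bot.calibration('top'),bot.calibration('scene')
c=bot.calibration('wrist'); c['camera_from_world']=np.load('pics/w1.png.T.npy')
w=np.load('pics/w1.png.npy'); h=cv2.cvtColor(w,cv2.COLOR_RGB2HSV)
def rect(lo,hi,box):
    m=cv2.inRange(h,lo,hi); k=np.zeros_like(m); x0,y0,x1,y1=box; k[y0:y1,x0:x1]=m[y0:y1,x0:x1]
    q=max(cv2.findContours(k,cv2.RETR_EXTERNAL,cv2.CHAIN_APPROX_NONE)[0],key=cv2.contourArea)
    return cv2.boxPoints(cv2.minAreaRect(q))
off=rect((8,40,140),(25,170,255),(275,148,350,238));print('off px',off.round().tolist())
P=np.array([onz(c,*p,.047)[:2] for p in off]);print(P.round(4).tolist(),P.mean(0))
lip=rect((60,60,30),(90,255,255),(230,50,390,155));print('lip px',lip.round().tolist());print(np.round([onz(c,*p,.061)[:2] for p in lip],4).tolist())
keep=rect((15,100,120),(28,255,255),(370,140,415,200));print('keep',keep.round().tolist());print(np.round([onz(c,*p,.047)[:2] for p in keep],4).tolist())
# heights: front corners w vs top ; top0 front corners 323,265 & 341,266
for a,b in (((290,226),(323.3,265)),((332,227.5),(341,266.3))): print('tri off',tri(c,a,ct,b))
for a,b in (((244,147),(310.5,232.5)),((376,147),(357.5,235))): print('tri lip',tri(c,a,ct,b))
m=cv2.inRange(h,(0,180,60),(6,255,255)); ys,xs=np.nonzero(m[:200,:100]);print('knob',xs.mean(),ys.mean(),tri(c,(xs.mean(),ys.mean()),ct,(244.3,235.8)),onz(c,xs.mean(),ys.mean(),.075))
E
```

```text
off px [[290.0, 149.0], [334.0, 149.0], [334.0, 226.0], [290.0, 226.0]]
[[0.5823, 0.0049], [0.5806, -0.0336], [0.5112, -0.0312], [0.513, 0.0096]] [ 0.54676484 -0.01258133]
lip px [[239.0, 62.0], [376.0, 62.0], [376.0, 146.0], [239.0, 146.0]]
[[0.6512, 0.0396], [0.646, -0.0684], [0.5819, -0.0683], [0.5871, 0.0463]]
keep [[378.0, 187.0], [379.0, 148.0], [404.0, 149.0], [403.0, 188.0]]
[[0.5456, -0.0717], [0.5795, -0.0729], [0.5778, -0.0947], [0.5439, -0.0941]]
tri off (array([0.51338   , 0.01034143, 0.04769446]), np.float64(0.0017839883992820298))
tri off (array([ 0.51126576, -0.0295853 ,  0.05255658]), np.float64(0.0006605024665531356))
tri lip (array([0.58656424, 0.04236315, 0.06241581]), np.float64(0.001356011664030313))
tri lip (array([ 0.58160613, -0.06543708,  0.07951771]), np.float64(0.0004618978438311111))
knob 60.804610318331505 172.98572996706915 (array([0.57304072, 0.19431655, 0.07241641]), np.float64(0.0016489219153459406)) [0.57245531 0.1920591  0.075     ]
```

```bash
python3 -m crank '[{"gripper":60,"travel":[6.4,-4.9,30],"twist":[-0.005,0,0.0055]},{"gripper":60,"travel":[6.3,-4.9,30],"twist":[-0.005,0,0.0055]},{"gripper":60,"travel":[0,0,40],"twist":[0,0,0]},{"gripper":60,"travel":[0,0,40],"twist":[0,0,0]},{"gripper":60,"travel":[0,0,0],"twist":[0,0,0]},{"gripper":60,"travel":[0,0,0],"twist":[0,0,0]}]'
python3 - <<'E'
from h import *
o=bot.get_obs();print(o['ee_pos'],o['tcp_rot'],o['time'])
im,c=snap('wrist','w2.png')
E
```

```text
time: 2.65
ee_pos: [0.5373, -0.0205, 0.0935]
tcp_rot: [-179.6, -0.1, -2.4]
wrist_force: [0.6, -0.4, 0.1]
opening: 0.06
grasp_force: 0.0
[ 0.53727839 -0.02054588  0.09345213] [-1.79568224e+02 -1.10819682e-01 -2.39731100e+00] 2.65
```

View pics/w2.png

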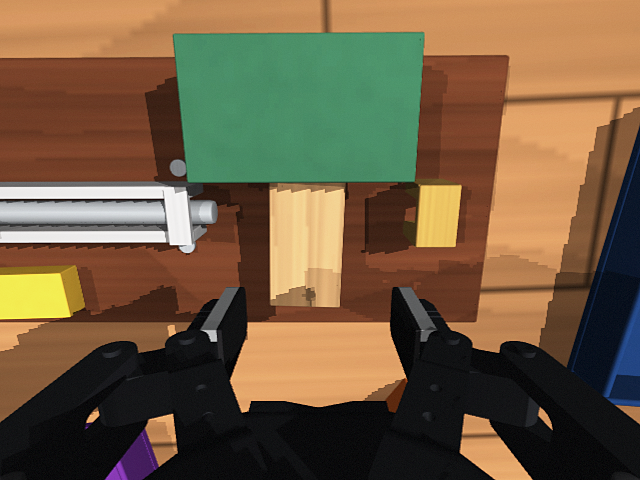

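The picture shows the offcut top at (270–343, 183–306), centred left of the fingers' midline (318), so the TCP really sits about 8 mm too far to -y. I'll shift it.

```bash
python3 -m crank '[{"gripper":60,"travel":[0,-8.5,0],"twist":[-0.007,0,0.014]},{"gripper":60,"travel":[0,0,0],"twist":[0,0,0]},{"gripper":60,"travel":[0,0,0],"twist":[0,0,0]}]'
python3 - <<'E'
from h import *
o=bot.get_obs();print(o['ee_pos'],o['tcp_rot'],o['q'],o['joint_efforts'])
c=bot.calibration('wrist'); c['camera_from_world']=np.load('pics/w2.png.T.npy')
for p in ((270,306),(341,306),(270,184),(345,184)): print(onz(c,*p,.047)[:2].round(4))
E
```

```text
time: 3.08
ee_pos: [0.5371, -0.0204, 0.0918]
tcp_rot: [-179.6, -0.0, -2.4]
wrist_force: [0.6, -0.3, 0.0]
opening: 0.0598
grasp_force: 0.0
[ 0.53707845 -0.02038674  0.09182862] [-1.79584358e+02 -1.24753863e-02 -2.37274215e+00] [ -2.39422564   2.81234196  -7.62385959  79.55147891   0.41564623
 179.97851595] [-3.76505940e-02 -5.01088071e+01  4.69622362e+01  5.72708333e-03
  2.22519500e-02  1.86647685e-04]
[0.5131 0.0102]
[ 0.5115 -0.0304]
[0.5826 0.0048]
[ 0.581  -0.0343]
```

The last joint is at its limit (179.98°), which blocks the turn and the shift. I'll accept a grasp yaw near -0.5° instead of -3°; the pads will align the block.

```bash
python3 -m crank '[{"gripper":60,"travel":[0,0,0],"twist":[0,0,-0.033]},{"gripper":60,"travel":[0,-8.5,0],"twist":[0,0,0]},{"gripper":60,"travel":[0,0,0],"twist":[0,0,0]},{"gripper":60,"travel":[0,0,0],"twist":[0,0,0]}]'
python3 - <<'E'
from h import *
o=bot.get_obs();print(o['ee_pos'],o['tcp_rot'],o['q'])
E
```

```text
time: 3.58
ee_pos: [0.537, -0.0117, 0.0915]
tcp_rot: [-179.6, 0.0, -0.5]
wrist_force: [-0.6, 0.1, 0.8]
opening: 0.06
grasp_force: 0.0
[ 0.53695693 -0.01170122  0.09147384] [-1.7958459e+02  8.1295278e-03 -4.6329233e-01] [ -1.46869967   2.794319    -7.68193585  79.53916265   0.41520307
 178.99456627]
```

```bash
python3 -m crank '[{"gripper":60,"travel":[0,0,25],"twist":[-0.007,0,0]},{"gripper":60,"travel":[0,0,25],"twist":[0,0,0]},{"gripper":60,"travel":[0,0,18],"twist":[0,0,0]},{"gripper":60,"travel":[0,0,5],"twist":[0,0,0]},{"gripper":60,"travel":[0,0,0],"twist":[0,0,0]}]'
python3 -m crank '[{"gripper":35,"travel":[0,0,0],"twist":[0,0,0]},{"gripper":35,"travel":[0,0,0],"twist":[0,0,0]},{"gripper":35,"travel":[0,0,0],"twist":[0,0,0]},{"gripper":35,"travel":[0,0,0],"twist":[0,0,0]}]' 60
```

```text
time: 4.2
ee_pos: [0.5371, -0.0117, 0.0187]
tcp_rot: [-180.0, -0.0, -0.5]
wrist_force: [-0.2, 0.6, -0.3]
opening: 0.0596
grasp_force: 0.0
time: 4.7
ee_pos: [0.5379, -0.0118, 0.0199]
tcp_rot: [-180.0, -0.1, -0.5]
wrist_force: [0.1, -1.4, 6.6]
opening: 0.0393
grasp_force: 59.5
```

```bash
python3 -m crank '[{"gripper":35,"travel":[0,0,-1],"twist":[0,0,0]},{"gripper":35,"travel":[-6,0,0],"twist":[0,0,0]},{"gripper":35,"travel":[-14,0,0],"twist":[0,0,0]},{"gripper":35,"travel":[-20,0,0],"twist":[0,0,0]},{"gripper":35,"travel":[-18,0,0],"twist":[0,0,0]},{"gripper":35,"travel":[0,0,0],"twist":[0,0,0]}]'
python3 - <<'E'
from h import *
im,c=snap('wrist','w3.png'); print(bot.get_obs()['opening'])
E
```

```text
time: 5.45
ee_pos: [0.4773, -0.0112, 0.0199]
tcp_rot: [-180.0, 0.0, -0.5]
wrist_force: [-3.8, 1.1, 6.4]
opening: 0.0398
grasp_force: 59.5
0.039596430390499274
```

View pics/w3.png

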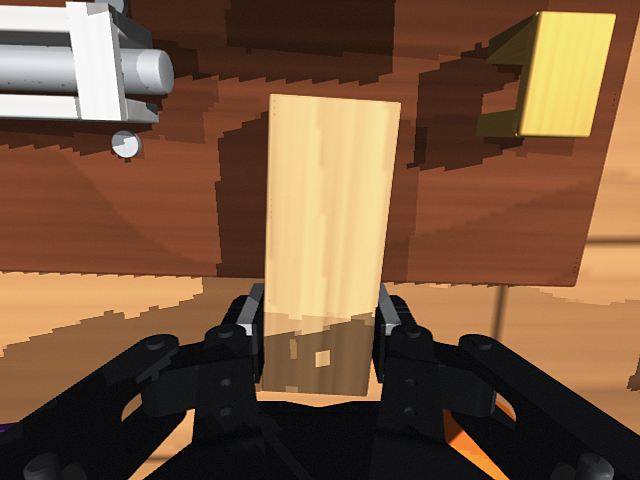

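The offcut is held straight between the pads with its back end (row ~98) clear of the lip. I'll lift it and carry it to over the blue tray.

```bash
python3 -m crank '[{"gripper":35,"travel":[0,0,-10],"twist":[0,0,0]},{"gripper":35,"travel":[0,0,-35],"twist":[0,0,0]},{"gripper":35,"travel":[0,0,-40],"twist":[0,0,0]},{"gripper":35,"travel":[0,0,-25],"twist":[0,0,0]},{"gripper":35,"travel":[4.7,43.5,0],"twist":[0,0,0.0198]},{"gripper":35,"travel":[4.7,43.5,0],"twist":[0,0,0.0198]},{"gripper":35,"travel":[4.7,43.5,0],"twist":[0,0,0.0198]},{"gripper":35,"travel":[4.7,43.5,0],"twist":[0,0,0.0198]},{"gripper":35,"travel":[4.7,43.5,0],"twist":[0,0,0.0198]},{"gripper":35,"travel":[4.7,43.5,0],"twist":[0,0,0.0198]},{"gripper":35,"travel":[0,0,0],"twist":[0,0,0]},{"gripper":35,"travel":[0,0,0],"twist":[0,0,0]}]'
python3 - <<'E'
from h import *
im,c=snap('wrist','w4.png')
E
```

```text
time: 7.0
ee_pos: [0.4918, -0.2731, 0.1292]
tcp_rot: [-179.9, 0.1, -7.3]
wrist_force: [-0.2, 0.5, -1.2]
opening: 0.0394
grasp_force: 59.3
```

View pics/w4.png

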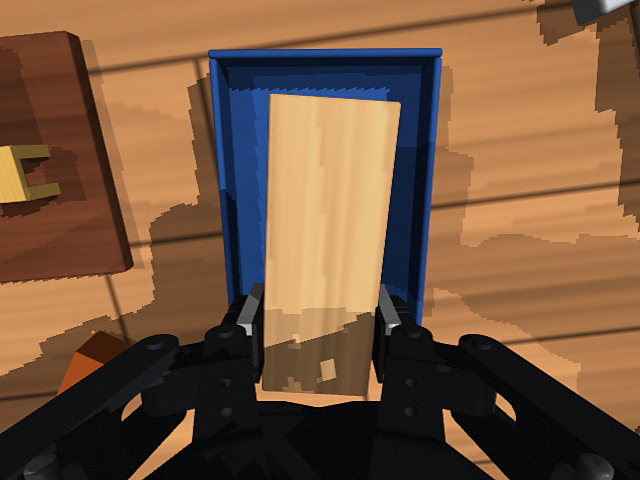

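The block sits centred and aligned over the blue tray (rim 212–440 px wide). I'll lower it and release.

```bash
python3 -m crank '[{"gripper":35,"travel":[0,0,40],"twist":[0,0,0]},{"gripper":35,"travel":[0,0,40],"twist":[0,0,0]},{"gripper":35,"travel":[0,0,25],"twist":[0,0,0]},{"gripper":35,"travel":[0,0,9],"twist":[0,0,0]},{"gripper":35,"travel":[0,0,3],"twist":[0,0,0]},{"gripper":35,"travel":[0,0,0],"twist":[0,0,0]}]'
```

```text
time: 7.8
ee_pos: [0.4926, -0.2733, 0.0135]
tcp_rot: [180.0, -0.1, -7.3]
wrist_force: [-0.2, -0.6, 0.1]
opening: 0.0396
grasp_force: 59.2
```

```bash
python3 -m crank '[{"gripper":35,"travel":[0,0,2.5],"twist":[0,0,0]},{"gripper":35,"travel":[0,0,0],"twist":[0,0,0]},{"gripper":62,"travel":[0,0,0],"twist":[0,0,0]},{"gripper":62,"travel":[0,0,0],"twist":[0,0,0]},{"gripper":62,"travel":[0,0,0],"twist":[0,0,0]},{"gripper":62,"travel":[0,0,-15],"twist":[0,0,0]},{"gripper":62,"travel":[0,0,-35],"twist":[0,0,0]},{"gripper":62,"travel":[0,0,-45],"twist":[0,0,0]},{"gripper":62,"travel":[0,0,-40],"twist":[0,0,0]},{"gripper":62,"travel":[0,0,0],"twist":[0,0,0]}]'
python3 - <<'E'
from h import *
im,c=snap('wrist','w5.png')
E
```

```text
time: 9.05
ee_pos: [0.4935, -0.2741, 0.1497]
tcp_rot: [179.9, -0.4, -7.3]
wrist_force: [0.0, 0.6, 0.1]
opening: 0.0621
grasp_force: 0.0
```

View pics/w5.png

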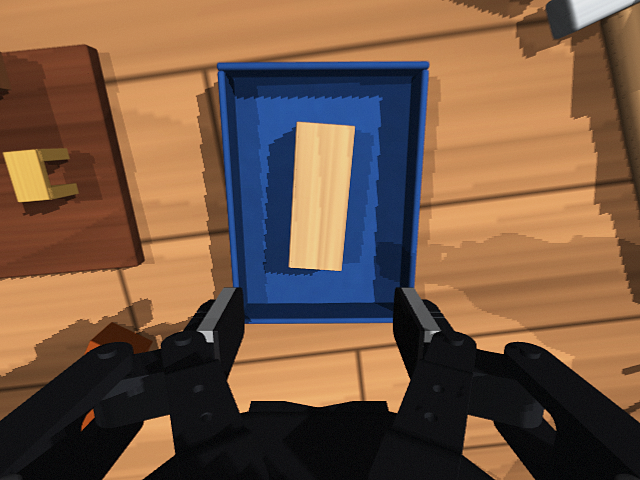

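The offcut lies flat inside the blue tray at (322,197). Now I go over the knob.

```bash
python3 -m crank '[{"gripper":62,"travel":[14.4,-37.5,0],"twist":[0,0,-0.0543]},{"gripper":62,"travel":[14.4,-37.5,0],"twist":[0,0,-0.0543]},{"gripper":62,"travel":[14.4,-37.5,0],"twist":[0,0,-0.0543]},{"gripper":62,"travel":[14.4,-37.5,0],"twist":[0,0,-0.0543]},{"gripper":62,"travel":[14.4,-37.5,0],"twist":[0,0,-0.0543]},{"gripper":62,"travel":[14.4,-37.5,0],"twist":[0,0,-0.0543]},{"gripper":62,"travel":[14.4,-37.5,0],"twist":[0,0,-0.0543]},{"gripper":62,"travel":[14.4,-37.5,0],"twist":[0,0,-0.0543]},{"gripper":62,"travel":[14.4,-37.5,0],"twist":[0,0,-0.0543]},{"gripper":62,"travel":[14.4,-37.5,0],"twist":[0,0,-0.0543]},{"gripper":62,"travel":[14.4,-37.5,0],"twist":[0,0,-0.0543]},{"gripper":62,"travel":[14.4,-37.5,0],"twist":[0,0,-0.0543]}]'
python3 -m crank '[{"gripper":62,"travel":[0,0,0],"twist":[0,0,0]},{"gripper":62,"travel":[0,0,0],"twist":[0,0,0]}]'
python3 - <<'E'
from h import *
o=bot.get_obs();print(o['q'].round(1));im,c=snap('wrist','w6.png')
h=cv2.cvtColor(im,cv2.COLOR_RGB2HSV)
m=cv2.inRange(h,(0,180,60),(4,255,255))
q=max(cv2.findContours(m,cv2.RETR_EXTERNAL,cv2.CHAIN_APPROX_NONE)[0],key=cv2.contourArea);(u,v),r=cv2.minEnclosingCircle(q);print(u,v,r,cv2.boundingRect(q),onz(c,u,v,.075),tri(c,(u,v),bot.calibration('top'),(244.3,235.8)))
E
```

```text
time: 10.6
ee_pos: [0.5832, 0.1925, 0.1439]
tcp_rot: [-180.0, 0.1, 30.1]
wrist_force: [0.6, -0.6, 0.2]
opening: 0.0619
grasp_force: 0.0
time: 10.85
ee_pos: [0.5835, 0.1909, 0.1443]
tcp_rot: [-180.0, 0.1, 30.0]
wrist_force: [0.0, 0.4, -0.6]
opening: 0.0621
grasp_force: 0.0
[ 18.1  13.    9.5  86.6   0.  168.1]
309.0 266.0375061035156 20.062541961669922 (292, 246, 35, 41) [0.57234744 0.19309071 0.075     ] (array([0.57315089, 0.19366002, 0.07772547]), np.float64(0.0003419218626989708))
```

View pics/w6.png

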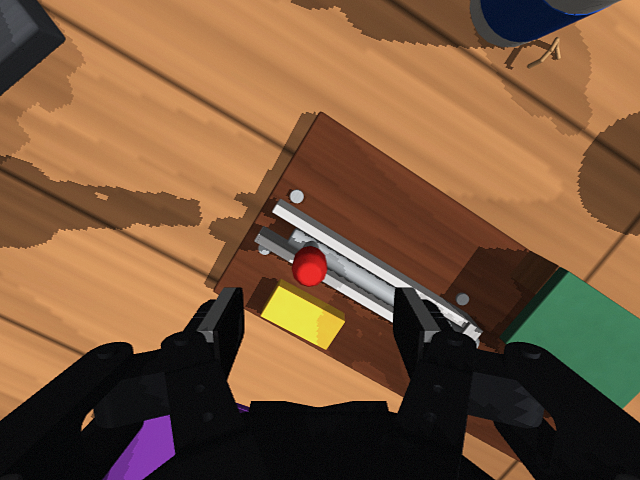

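The knob is at (309,266), between the fingers' spans, with the glue bottle well away at upper right. I'll centre on it, go down and pinch.

```bash
python3 -m crank '[{"gripper":62,"travel":[-8.2,-7.5,0],"twist":[0,0,0]},{"gripper":62,"travel":[0,0,20],"twist":[0,0,0]},{"gripper":62,"travel":[0,0,30],"twist":[0,0,0]},{"gripper":62,"travel":[0,0,28],"twist":[0,0,0]},{"gripper":62,"travel":[0,0,8],"twist":[0,0,0]},{"gripper":62,"travel":[0,0,0],"twist":[0,0,0]},{"gripper":10,"travel":[0,0,0],"twist":[0,0,0]},{"gripper":10,"travel":[0,0,0],"twist":[0,0,0]},{"gripper":10,"travel":[0,0,0],"twist":[0,0,0]},{"gripper":10,"travel":[0,0,0],"twist":[0,0,0]},{"gripper":10,"travel":[0,0,0],"twist":[0,0,0]}]' 30
```

```text
time: 12.28
ee_pos: [0.5739, 0.1938, 0.0602]
tcp_rot: [180.0, -0.1, 30.0]
wrist_force: [2.0, -1.1, 6.1]
opening: 0.0206
grasp_force: 29.4
```

```bash
python3 -m crank '[{"gripper":10,"travel":[-3,4.8,0],"twist":[0,0,0]},{"gripper":10,"travel":[-7,11.1,0],"twist":[0,0,0]},{"gripper":10,"travel":[-7.3,11.6,0],"twist":[0,0,0]},{"gripper":10,"travel":[-7.3,11.6,0],"twist":[0,0,0]},{"gripper":10,"travel":[-7.3,11.6,0],"twist":[0,0,0]},{"gripper":10,"travel":[0,0,0],"twist":[0,0,0]}]'
```

```text
time: 13.02
ee_pos: [0.5716, 0.1332, 0.0602]
tcp_rot: [180.0, -0.1, 30.0]
wrist_force: [0.9, -2.1, 6.2]
opening: 0.0205
grasp_force: 29.5
```

```bash
python3 -m crank '[{"gripper":10,"travel":[-7.3,11.6,0],"twist":[0,0,0]},{"gripper":10,"travel":[-7.3,11.6,0],"twist":[0,0,0]},{"gripper":10,"travel":[-7.3,11.6,0],"twist":[0,0,0]},{"gripper":10,"travel":[-3.2,5,0],"twist":[0,0,0]},{"gripper":10,"travel":[0,0,0],"twist":[0,0,0]}]'
```

```text
time: 13.65
ee_pos: [0.5698, 0.0864, 0.0602]
tcp_rot: [180.0, -0.1, 30.0]
wrist_force: [2.2, -2.8, 7.0]
opening: 0.0204
grasp_force: 29.5
```

```bash
python3 -m crank '[{"gripper":10,"travel":[-4.2,6.8,0],"twist":[0,0,0]},{"gripper":10,"travel":[-2.7,4.2,0],"twist":[0,0,0]},{"gripper":10,"travel":[0,0,0],"twist":[0,0,0]}]'; for i in 1 ; do python3 -m crank '[{"gripper":10,"travel":[-1.1,1.7,0],"twist":[0,0,0]},{"gripper":10,"travel":[-1.1,1.7,0],"twist":[0,0,0]},{"gripper":10,"travel":[0,0,0],"twist":[0,0,0]}]';done
```

```text
time: 14.02
ee_pos: [0.5693, 0.0739, 0.0602]
tcp_rot: [180.0, -0.1, 30.0]
wrist_force: [1.7, -1.6, 5.1]
opening: 0.0204
grasp_force: 29.5
time: 14.4
ee_pos: [0.5691, 0.0703, 0.0602]
tcp_rot: [-180.0, -0.1, 30.1]
wrist_force: [1.6, 1.1, 6.4]
opening: 0.0204
grasp_force: 29.5
```

```bash
python3 -m crank '[{"gripper":10,"travel":[-1.1,1.7,0],"twist":[0,0,0]},{"gripper":10,"travel":[0,0,0],"twist":[0,0,0]}]'; python3 -m crank '[{"gripper":10,"travel":[-1.1,1.7,0],"twist":[0,0,0]},{"gripper":10,"travel":[0,0,0],"twist":[0,0,0]}]'
```

```text
time: 14.65
ee_pos: [0.5691, 0.0683, 0.0602]
tcp_rot: [-180.0, -0.2, 30.1]
wrist_force: [2.5, 1.3, 5.7]
opening: 0.0207
grasp_force: 29.5
time: 14.9
ee_pos: [0.5691, 0.0678, 0.0602]
tcp_rot: [-179.9, -0.3, 30.1]
wrist_force: [2.2, 10.1, 5.7]
opening: 0.0203
grasp_force: 29.6
```

```bash
python3 -m crank '[{"gripper":10,"travel":[-1.1,1.7,0],"twist":[0,0,0]},{"gripper":10,"travel":[0,0,0],"twist":[0,0,0]},{"gripper":10,"travel":[0,0,0],"twist":[0,0,0]}]'
```

```text
time: 15.28
ee_pos: [0.5691, 0.0676, 0.0602]
tcp_rot: [-179.7, -0.4, 30.2]
wrist_force: [1.7, 19.9, 4.0]
opening: 0.0205
grasp_force: 29.8
```

It stopped against the end stop: the force rose to 20 N with no motion. I'll release, rise and check.

```bash
python3 -m crank '[{"gripper":55,"travel":[0,0,0],"twist":[0,0,0]},{"gripper":55,"travel":[0,0,0],"twist":[0,0,0]},{"gripper":55,"travel":[0,0,0],"twist":[0,0,0]},{"gripper":55,"travel":[0,0,-25],"twist":[0,0,0]},{"gripper":55,"travel":[0,0,-40],"twist":[0,0,0]},{"gripper":55,"travel":[0,0,-40],"twist":[0,0,0]},{"gripper":55,"travel":[-40,0,-30],"twist":[0,0,0]},{"gripper":55,"travel":[-50,0,-10],"twist":[0,0,0]},{"gripper":55,"travel":[0,0,0],"twist":[0,0,0]},{"gripper":55,"travel":[0,0,0],"twist":[0,0,0]}]'
python3 - <<'E'
from h import *
w,c=snap('wrist','w7.png');t,_=snap('scene','s2.png')
cv2.imwrite('pics/fin.png',np.vstack([cv2.resize(w,(400,300)),cv2.resize(t[120:360,200:520],(400,300))])[:,:,::-1])
E
```

```text
time: 16.52
ee_pos: [0.4903, 0.0185, 0.204]
tcp_rot: [-180.0, -0.0, 30.0]
wrist_force: [0.2, 0.7, -0.3]
opening: 0.0548
grasp_force: 0.0
```

View pics/fin.png

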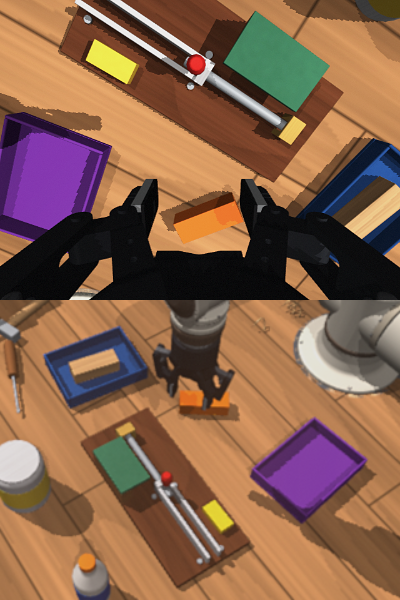

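The bolt runs across the bed into the keeper, and the offcut lies flat in the blue tray. The other objects in view are where they were, and the gripper is clear.

```bash
python3 -c "
from workcell import bot
print(bot.job_done())"
```

```text
the job is handed in; nothing more can be done
None
```

The job is handed in, though no verdict came back: the offcut lies flat in the blue tray, the stop bolt is pushed through the keeper to its end stop, nothing else was knowingly moved, and it took about 17 s.

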